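# Dock the sample-cell carrier on its two keyhole studs and lock it

### The job

Set the blue cell carrier flat on the grey dock so that both studs come up through its two keyholes, orange edge towards the side of the dock away from the red-tabbed blade, and let go of it. Then push it towards its orange edge until it stops with both studs fully home in the narrow slots, and push the red-tabbed blade along its slot behind the carrier until the tab meets the slot's roof. Leave the bottles and the cup standing where they are.

Things in the scene. Friction and masses are not known exactly. Their poses are not given: they have to be found in the camera images.
- dock: Grey docking base fixed on the table; origin on the table, midway between its two steel studs. Slab 156 (its x) x 136 mm (y -66 to 70), top face 12 mm high. Its x axis points roughly away from the robot. The carrier, once over the studs, slides along the dock's +y. On the -y side a 36 mm wide tongue with the blade's track runs towards the robot to x = -174 mm.
- stud_near (a point): Top centre of the stud at dock x = -48, y = 0 mm, nearer the robot. Each stud: neck 8 mm thick from 12 to 19.5 mm above the table, on it a head 14 mm wide, tapering to 8 mm at its top 25.5 mm above the table.
- stud_far (a point): Top centre of the like stud at dock x = +48, y = 0 mm.
- slot_mouth (a point): Mouth of the blade's slot, dock x = -108, y = -49 mm, 16 mm above the table. The blade's track, between rails 19 mm high, runs along dock x at y = -49 mm from x = -174 mm; from x = -108 to -84 mm an aluminium roof, 24.5 mm high, makes it a slot.
- carrier_grip (a point): Centre of the black grip fin of the loose blue carrier (about 220 g). Fin 36 mm along its x, 14 mm along its y, 6 to 50 mm above the carrier's underside; this point is 28 mm above it. Mounted, its axes are as the dock's: this point lies at dock x = 0, y = -8 mm with the studs in the entry holes, y = +9 mm when home; 40 mm above the table when flat on the dock.
- carrier_mark (a point): Middle of the orange strip along the carrier's leading edge, 40 mm along its +y from the fin's centre, on the plate's top. Plate 148 (x) x 90 (y) x 6 mm, with four round collars, 28 mm wide and 8 mm high, at x = +-27, y = +-25 mm.
- keyhole_a (a point): Centre of the wide entry hole (17 mm) of one keyhole, at x = -48, y = +8 mm from the fin, half-way through the plate. Its slot, 10 mm wide, runs towards the carrier's -y and ends 21 mm from this point.
- keyhole_b (a point): The same of the other keyhole, at x = +48, y = +8 mm from the fin.
- blade_tab (a point): Centre of the red tab (6 mm in x, 20 mm in y, top 43 mm above the table) at the tail of the loose steel blade (80 g, 76 x 20 x 6 mm), lying flat in the dock's track, axes as the dock's; the tip is 73 mm ahead in +x. Pushed along dock +x it is home when the tab meets the roof: this point at dock x = -111 mm. It passes only once the carrier is home, and then locks it.
- bottle_a: White sample bottle standing beside the carrier, 62 mm wide, 128 mm high, origin at the centre of its underside; to be left alone.
- cup_a: Clear cup standing beside the carrier, 65 mm wide, 62 mm high, origin at the centre of its underside; to be left alone. Bottle and cup may change places.
- bottle_b: White sample bottle near the end of the dock's tongue, 61 mm wide, 128 mm high, origin at the centre of its underside; to be left alone.
- amber_a: Amber bottle near the dock, 63 mm wide, 138 mm high, origin at the centre of its underside; to be left alone.
There are look-alikes about, which are no part of the job. Leave any green or yellow look-alike of the part that bears blade_tab alone.

How it is judged:
By the outcome, as a careful person would: the job done as asked, in the order asked, and still so for the second after the job is handed in, with the robot touching nothing.
It also fails if it takes over 62 s, if anything falls off the work surface, if the arm or the gripper's body presses on something with over 40 N, if the wrist force passes 120 N, or if a joint passes its speed limit or range.

### The arm

A 7-joint arm with a two-finger parallel gripper is mounted at the origin on the work surface; the furniture and walls round the work are solid. World frame = base frame: x ahead of the robot, y to its left, z up, the work surface at z = 0. Lengths are in m, angles in rad, forces in N, time in s.
With the tool pointing down it reaches from about 0.425 to 0.95 m from the base axis. Payload 16.7 kg.
Tool frame: the origin (TCP) lies on the mounting face of the last link; the fingertips stand 199 mm ahead of it and the grasp point (between the pads) lies 180 mm ahead of it; y points along the fingers, x is the direction in which the jaws open and shut, and the axes are right-handed (so a half turn about y gives the same grasp; the last joint's range is limited). The gripper opens to 94 mm and grips with 3 to 60 N. Pads are 16 mm wide; open, the fingers measure 119 mm over their backs; the gripper's body (75 mm by 177 mm) begins 78 mm behind the grasp point.
Start: joints at [-1.431, 0.426, 0.074, 1.606, -0.034, 1.111, -0.067], TCP at [0.193, 0.647, 0.405] pointing down, gripper open.
Joint ranges: [-2.85, 2.85], [-0.5, 2.14], [-1.23, 1.37], [0.21, 2.46], [-1.02, 4.16], [0.16, 2.05], [-2.73, 2.73]. Speed limits (rad/s): [1.89, 1.89, 2.39, 2.39, 3.01, 3.01, 3.01].

### API

Orientations are given as a unit quaternion [w, x, y, z].
In Python, from bench import read_state, read_camera, sign_off gives the robot as it stands.
- The arm moves only by the shell command python3 -m jog 'ROWS' [FORCE]. ROWS is text: rows parted by semicolons, each of 5 numbers parted by spaces: the closure, from 0 (fully open) to 1 (shut), then the shift along the tool's x, y, z in cm, then the turn about the tool's y in degrees. In form: fingers tx ty tz roll; .... A call has 1 to 5 rows; each row shifts and turns the commanded pose from where the row before left it, along the tool's axes as they then stand; what a row does not reach is not made up. A row lasts 1/12 s, in which the tool goes at most 41.7 mm and 7.16 degrees, less where a joint would pass 70% of its speed; a pose out of reach is approached as far as the arm can. A call is refused whole if a number of a shift passes 4.17 or a number of a turn 7.16, either way. A call with a gripper value outside its range is refused whole. The fingers move at their own pace and stop on an object; FORCE is the grip in N (left out, the last holds). Time passes only in rows, so rows that do not move let the fingers close. It gives the time, the measured TCP pose, the force and the opening at its end, in the units of the state.
- read_state(): the state, without advancing time (a new reading comes with each control period).
- read_camera(name): name is "side" or "top" or "wrist"; returns a dict with "pixels" (384x512x3 uint8, red, green, blue), "K" (3x3 intrinsics, pixels), "k1" (the pictures are not rectified: a ray, as slopes to the right and down, at radius r is drawn at 1 + k1 r^2 times it, then the intrinsics apply), "world_from_camera" (4x4, takes a point from camera to world coordinates); the wrist camera has in their place "hand_eye" (4x4, takes a point from camera to tool coordinates, whose origin is the TCP and whose axes are the tool frame's). Camera axes: x right, y down, z forward; pixel columns grow to the right and rows downward; lengths in m; the calibration is good to about 2 mm. A picture is of the moment at which its call begins: read the wrist's pose just before it. There is no depth.
- sign_off(): hands the job in, once; it reports no verdict.
The state is a dict: "time_s": time; "qpos": joint angles; "dq": joint speeds; "joint_efforts": joint torques, N m; "position": TCP position; "tcp_rot": TCP orientation; "force": force on the tool from outside, world axes, zero at the start; "torque": the same for the moment, N m; "width": finger opening in m.
Only numpy, scipy, OpenCV 4.12 (cv2) and the standard library are available. Lean on these libraries where they do the work, as an engineer would, in place of code of your own. Each camera call takes 0.05 s, during which the arm holds its last target.

## Working session

There is one attempt and no reset: what is moved stays moved. The work goes in short steps, Python scripts to look and compute and a shell command to move; the robot and the scene stay as the last step left them, time stands still between calls to the robot, and variables do not carry over. Pictures are saved under pics/ and viewed, and the job is handed in when it is done.

```bash
ls; mkdir -p pics; cat > h.py <<'E'
import numpy as np, cv2
from bench import read_state, read_camera
from scipy.spatial.transform import Rotation as R
def snap(name,fn):
    s=read_state(); c=read_camera(name)
    cv2.imwrite('pics/'+fn+'.png',c['pixels'][:,:,::-1])
    np.savez('pics/'+fn+'.npz',pos=s['position'],rot=s['tcp_rot'],**{k:np.array(v) for k,v in c.items()})
    return c
def load(fn):
    d=dict(np.load('pics/'+fn+'.npz')); 
    if 'hand_eye' in d:
        T=np.eye(4); T[:3,:3]=R.from_quat(np.roll(d['rot'],-1)).as_matrix(); T[:3,3]=d['pos']
        d['world_from_camera']=T@d['hand_eye']
    return d
def ray(d,u,v):
    k=float(d['k1'])
    p=cv2.undistortPoints(np.array([[[u,v]]],float),d['K'].astype(float),np.array([k,0,0,0,0.]))[0,0]
    T=d['world_from_camera']; return T[:3,3],T[:3,:3]@np.array([p[0],p[1],1])
def onz(d,u,v,z):
    o,r=ray(d,u,v); return o+r*(z-o[2])/r[2]
def proj(d,P):
    T=np.linalg.inv(d['world_from_camera']); q=T[:3,:3]@np.array(P)+T[:3,3]
    x,y=q[0]/q[2],q[1]/q[2]; f=1+float(d['k1'])*(x*x+y*y); K=d['K']
    return K[0,0]*x*f+K[0,2],K[1,1]*y*f+K[1,2]
E
python3 - <<'E'
from h import *
for n in ['side','top','wrist']:
    c=snap(n,n+'0'); print(n,c['K'].tolist(),c['k1'])
s=read_state(); print(s)
E
```

```text
pics
side [[378.723559970154, 0.0, 264.84326057895004], [0.0, 378.723559970154, 187.40570938302932], [0.0, 0.0, 1.0]] 0.004214035089196169
top [[421.0970938992095, 0.0, 263.0219462069573], [0.0, 421.0970938992095, 192.43198846558877], [0.0, 0.0, 1.0]] -0.10118709632517131
wrist [[293.48094893373604, 0.0, 254.8731793306308], [0.0, 293.48094893373604, 189.3512220124053], [0.0, 0.0, 1.0]] -0.018288148245269635
{'time_s': 0.15, 'qpos': array([-1.43048545,  0.42655281,  0.07385055,  1.60641267, -0.03406647,
        1.11084361, -0.06711951]), 'dq': array([ 8.01647779e-05, -2.28950527e-03, -4.01018471e-05, -2.76075030e-03,
        1.70510589e-03, -6.40841976e-04,  1.35491496e-03]), 'joint_efforts': array([ 6.04023866e-03, -9.36287498e+01,  3.67015377e+00, -4.54423928e+01,
       -4.86721820e-02,  1.78800977e-02,  1.08022009e-04]), 'position': array([0.19286744, 0.64671425, 0.40418084]), 'tcp_rot': array([-0.56673971,  0.56719126,  0.42229934, -0.42280425]), 'force': array([0.3938971 , 0.20792598, 0.13426874]), 'torque': array([-0.02350755, -0.02525471,  0.00096845]), 'width': 0.09370701332552835}
```

View pics/top0.png

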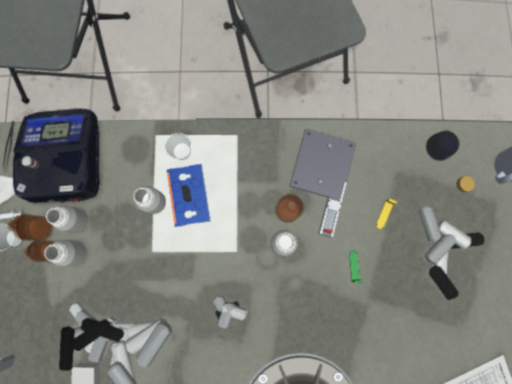

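View pics/side0.png

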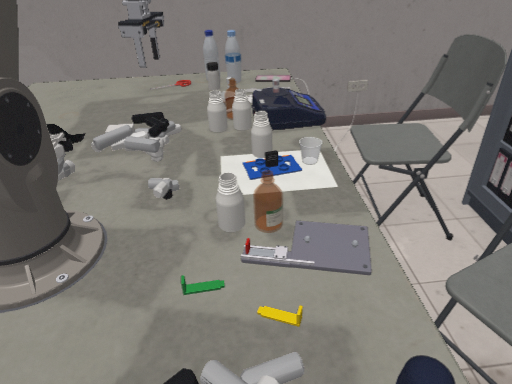

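View pics/wrist0.png

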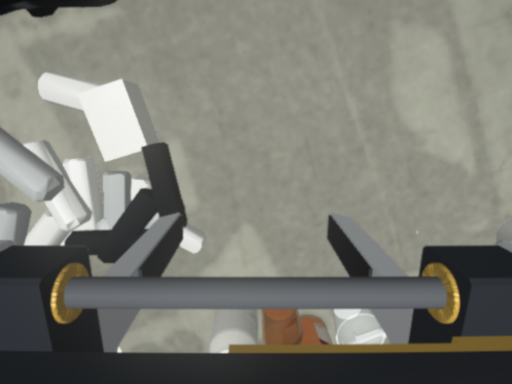

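```bash
python3 - <<'E'
from h import *
for n in ['top0','side0','wrist0']:
    d=load(n); print(n,d['world_from_camera'].round(3).tolist())
print(R.from_quat(np.roll(read_state()['tcp_rot'],-1)).as_matrix().round(3))
E
```

```text
top0 [[-0.008, -0.991, 0.135, 0.397], [-1.0, 0.004, -0.026, 0.112], [0.025, -0.136, -0.99, 1.053], [0.0, 0.0, 0.0, 1.0]]
side0 [[0.993, -0.085, 0.084, 0.424], [-0.117, -0.549, 0.828, -0.632], [-0.025, -0.832, -0.555, 0.542], [0.0, 0.0, 0.0, 1.0]]
wrist0 [[0.286, 0.931, 0.227, 0.126], [0.958, -0.277, -0.07, 0.666], [-0.002, 0.238, -0.971, 0.385], [0.0, 0.0, 0.0, 1.0]]
[[ 0.286 -0.    -0.958]
 [ 0.958 -0.001  0.286]
 [-0.001 -1.    -0.   ]]
```

```bash
python3 - <<'E'
import cv2
a=cv2.imread('pics/top0.png')
cv2.imwrite('pics/top0z.png',cv2.resize(a[110:290,130:400],None,fx=2.9,fy=2.9,interpolation=cv2.INTER_CUBIC))
a=cv2.imread('pics/side0.png')
cv2.imwrite('pics/side0z.png',cv2.resize(a[100:290,170:390],None,fx=3,fy=3,interpolation=cv2.INTER_CUBIC))
E
```

```text
(no output)
```

View pics/top0z.png

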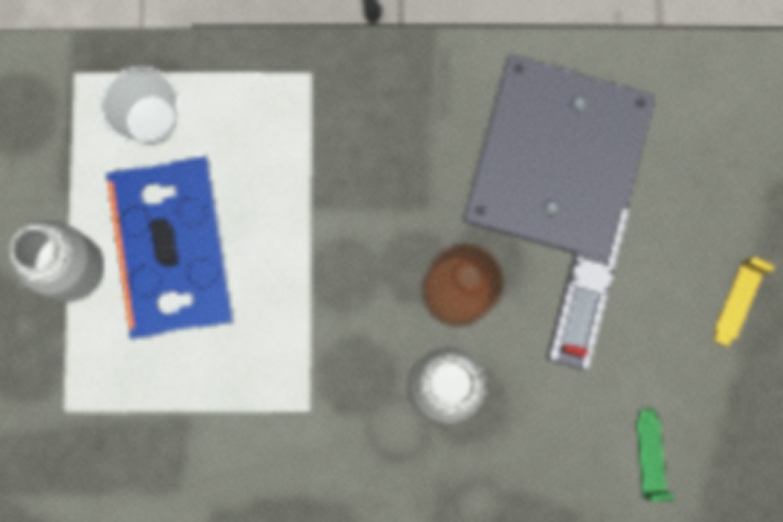

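View pics/side0z.png

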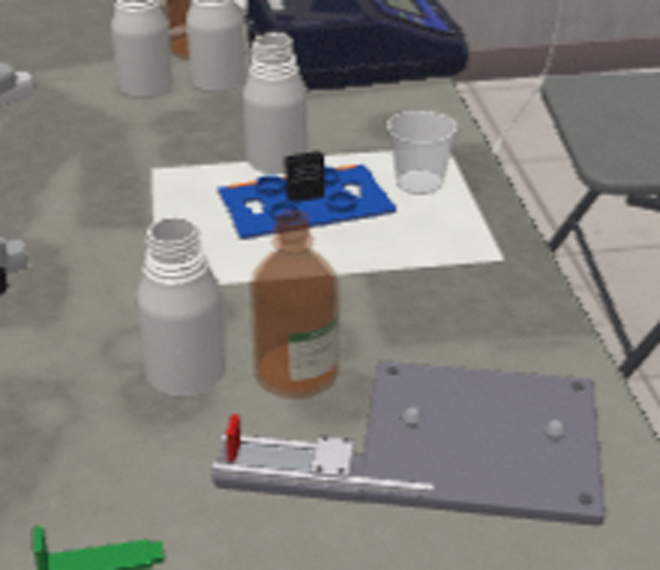

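```bash
python3 - <<'E'
from h import *
d=load('top0')
f=lambda x,y,z: onz(d,130+x/2.9,110+y/2.9,z)
P=dict(sf=f(579,104,.0255),sn=f(551,208,.0255),tab=f(575,351,.043),fin=f(164,242,.05),
ora=f(120,255,.006),kb=f(153,195,.003),ka=f(170,303,.003),
c1=f(108,173,.006),c2=f(207,157,.006),c3=f(232,321,.006),c4=f(131,337,.006),
ambertop=f(467,275,.138),bbtop=f(447,384,.128),batop=f(38,248,.128),cuptop=f(140,103,.062),cupbot=f(152,118,0))
for k,v in P.items(): print(k,v.round(4))
a=P['sf']-P['sn'];print('stud dist',np.linalg.norm(a),np.degrees(np.arctan2(a[1],a[0])))
a=(P['c1']+P['c2']-P['c3']-P['c4'])/2;print('carr',np.linalg.norm(a),np.degrees(np.arctan2(a[1],a[0])), (P['c1']+P['c2']+P['c3']+P['c4'])/4)
a=P['kb']-P['ka'];print('k',np.linalg.norm(a),np.degrees(np.arctan2(a[1],a[0])))
# color centroid orange
E
```

```text
sf [ 0.655  -0.0841  0.0255]
sn [ 0.5635 -0.057   0.0255]
tab [ 0.4403 -0.0712  0.043 ]
fin [0.5321 0.269  0.05  ]
ora [0.5269 0.3138 0.006 ]
kb [0.5798 0.2867 0.003 ]
ka [0.4855 0.2704 0.003 ]
c1 [0.599 0.326 0.006]
c2 [0.6128 0.2397 0.006 ]
c3 [0.4696 0.2165 0.006 ]
c4 [0.4562 0.303  0.006 ]
ambertop [0.4942 0.0266 0.138 ]
bbtop [0.4126 0.0421 0.128 ]
batop [0.5174 0.3535 0.128 ]
cuptop [0.6473 0.2894 0.062 ]
cupbot [0.6493 0.2895 0.    ]
stud dist 0.09543751832771892 -16.4887151688919
carr 0.14483511127626397 9.17382809381585 [0.53436547 0.27129091 0.006     ]
k 0.09575954319741686 9.836631520699184
```

```bash
cat >> h.py <<'E'
def plan(x,y,z,yaw,n=None,grip=0,step=3.9,cur=None):
    s=read_state(); p=np.array(s['position']); M=R.from_quat(np.roll(s['tcp_rot'],-1)).as_matrix()
    yw=np.degrees(np.arctan2(M[1,0],M[0,0]))
    if cur is not None: p=np.array(cur[:3]); yw=cur[3]
    dyaw=(yaw-yw+180)%360-180; D=(np.array([x,y,z])-p)*100
    m=max(np.linalg.norm(D)/step,abs(dyaw)/7.0)
    n=n or max(1,int(np.ceil(m)))
    for i in range(n):
        a=np.radians(yw+dyaw*i/n); d=D/n
        X=np.array([np.cos(a),np.sin(a)]);Z=np.array([-np.sin(a),np.cos(a)])
        print(f"{grip} {d[:2]@X:.2f} {-d[2]:.2f} {d[:2]@Z:.2f} {-dyaw/n:.2f};",end=' ' if i%5!=4 else '\n')
    print('\nfrom',p.round(4),round(yw,2),'n',n)
E
python3 - <<'E'
from h import *
d=load('wrist0');print(d['hand_eye'].round(4).tolist())
plan(.53,.255,.405,9.5)
E
```

```text
[[1.0, 0.0001, -0.001, -0.0004], [0.001, -0.2376, 0.9714, 0.0194], [-0.0002, -0.9714, -0.2376, 0.0698], [0.0, 0.0, 0.0, 1.0]]
0 -1.99 -0.01 -3.11 4.56; 0 -1.74 -0.01 -3.26 4.56; 0 -1.47 -0.01 -3.38 4.56; 0 -1.20 -0.01 -3.49 4.56; 0 -0.92 -0.01 -3.58 4.56;
0 -0.63 -0.01 -3.64 4.56; 0 -0.34 -0.01 -3.68 4.56; 0 -0.05 -0.01 -3.69 4.56; 0 0.25 -0.01 -3.68 4.56; 0 0.54 -0.01 -3.65 4.56;
0 0.83 -0.01 -3.60 4.56; 0 1.11 -0.01 -3.52 4.56; 0 1.39 -0.01 -3.42 4.56; 0 1.66 -0.01 -3.30 4.56; 
from [0.1929 0.6467 0.4042] 73.39 n 14
```

```bash
python3 -m jog '0 -2 0 -3.1 4.56; 0 -1.7 0 -3.3 4.56; 0 -1.5 0 -3.4 4.56; 0 -1.2 0 -3.5 4.56; 0 -0.9 0 -3.6 4.56' 60; python3 -m jog '0 -0.6 0 -3.6 4.56; 0 -0.3 0 -3.7 4.56; 0 0 0 -3.7 4.56; 0 0.3 0 -3.7 4.56; 0 0.5 0 -3.6 4.56';python3 -m jog '0 0.8 0 -3.6 4.56; 0 1.1 0 -3.5 4.56; 0 1.4 0 -3.4 4.56; 0 1.7 0 -3.3 4.56; 0 0 0 0 0'
python3 - <<'E'
from h import *
snap('wrist','w1'); print(read_state()['position'])
E
```

```text
time_s: 0.57
position: [0.315, 0.5052, 0.4045]
tcp_rot: [-0.64, 0.64, 0.301, -0.301]
force: [1.0, 0.9, -0.0]
width: 0.0943
time_s: 0.98
position: [0.4363, 0.3665, 0.4047]
tcp_rot: [0.687, -0.687, -0.168, 0.168]
force: [0.9, 0.7, -0.1]
width: 0.0939
time_s: 1.4
position: [0.5356, 0.2503, 0.405]
tcp_rot: [-0.704, 0.706, 0.055, -0.054]
force: [-0.8, -0.5, -0.7]
width: 0.0938
[0.5338446  0.25318884 0.40466308]
```

View pics/w1.png

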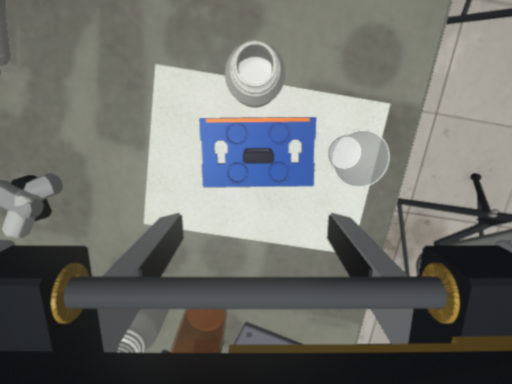

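```bash
cat >> h.py <<'E'
def carrier(fn,ztop,verbose=True):
    """blue mask; keyhole blobs; orange strip; all onto plane z=ztop (world)"""
    d=load(fn); im=d['pixels']; hsv=cv2.cvtColor(im,cv2.COLOR_RGB2HSV)
    blue=cv2.inRange(hsv,(105,120,40),(130,255,255)); 
    orange=cv2.inRange(hsv,(5,130,120),(18,255,255))
    n,l,st,c=cv2.connectedComponentsWithStats(blue); i=1+np.argmax(st[1:,4]); blue=((l==i)*255).astype(np.uint8)
    cs,_=cv2.findContours(blue,cv2.RETR_EXTERNAL,cv2.CHAIN_APPROX_NONE); c=max(cs,key=cv2.contourArea)
    hull=np.zeros_like(blue); cv2.fillPoly(hull,[cv2.convexHull(c)],255)
    out={}
    out['rect']=[onz(d,*p,ztop) for p in cv2.boxPoints(cv2.minAreaRect(c))]
    out['hull']=hull; out['blue']=blue
    return d,out,orange
E
python3 - <<'E'
from h import *
d,o,orr=carrier('w1',.006)
for p in o['rect']: print(p.round(4))
hole=cv2.bitwise_and(o['hull'],cv2.bitwise_not(o['blue']))
g=cv2.cvtColor(d['pixels'],cv2.COLOR_RGB2GRAY); hole=hole&((g>110)*255).astype(np.uint8)
n,l,st,c=cv2.connectedComponentsWithStats(hole)
for i in range(1,n):
    if st[i,4]>30: print('hole',st[i],c[i].round(1),onz(d,*c[i],.004).round(4))
a=d['pixels'][90:210,180:340,::-1]; cv2.imwrite('pics/w1z.png',cv2.resize(a,None,fx=5,fy=5,interpolation=cv2.INTER_CUBIC))
ys,xs=np.nonzero(orr[100:130,190:330]); 
ps=np.array([onz(d,x+190,y+100,.006)[:2] for x,y in zip(xs,ys)]); m=ps.mean(0); u=np.linalg.svd(ps-m)[2][0]
print('orange',m.round(4),np.degrees(np.arctan2(u[1],u[0])))
E
```

```text
[0.4576 0.305  0.006 ]
[0.5982 0.328  0.006 ]
[0.6162 0.2433 0.006 ]
[0.4678 0.219  0.006 ]
hole [204 118 107   6 463] [257.  120.2] [0.5277 0.3142 0.004 ]
hole [201 139   3  28  38] [201.8 151.6] [0.4631 0.2641 0.004 ]
hole [288 139  14  24 275] [294.5 149.9] [0.5816 0.2846 0.004 ]
hole [313 138   2  25  32] [313.5 150. ] [0.606  0.2883 0.004 ]
hole [213 140  16  24 285] [220.4 150.6] [0.4867 0.269  0.004 ]
orange [0.5297 0.3156] -170.4800365659054
```

View pics/w1z.png

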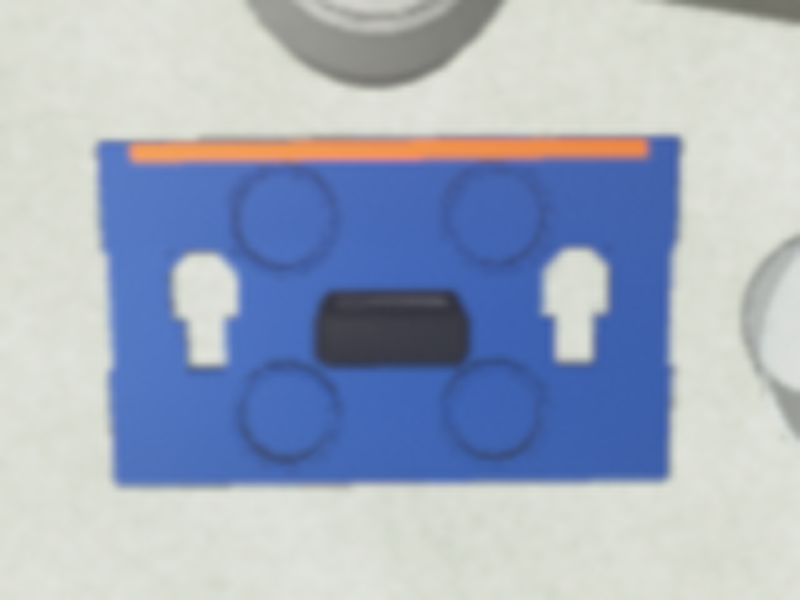

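```bash
python3 - <<'E'
from h import *
plan(.535,.2745,.214,9.4)
E
```

```text
0 0.09 3.81 0.42 -0.05; 0 0.09 3.81 0.42 -0.05; 0 0.09 3.81 0.42 -0.05; 0 0.09 3.81 0.42 -0.05; 0 0.09 3.81 0.42 -0.05;

from [0.5338 0.2532 0.4047] 9.15 n 5
```

```bash
python3 -m jog '0 0.45 1 2.1 -0.25; 0 0 3 0 0; 0 0 3.5 0 0; 0 0 3.5 0 0; 0 0 0 0 0'; python3 -m jog '0 0 0 0 0'; python3 - <<'E'
from h import *
plan(.535,.2745,.214,9.4)
snap('wrist','w2')
E
```

```text
time_s: 1.87
position: [0.5303, 0.2784, 0.2889]
tcp_rot: [-0.703, 0.706, 0.059, -0.064]
force: [-1.1, -0.8, -1.1]
width: 0.0943
time_s: 1.95
position: [0.5321, 0.2785, 0.2939]
tcp_rot: [-0.704, 0.705, 0.06, -0.062]
force: [0.4, 0.2, 0.6]
width: 0.0938
0 0.07 2.66 -0.15 0.15; 0 0.07 2.66 -0.15 0.15; 0 0.07 2.66 -0.15 0.15; 
from [0.5321 0.2785 0.2939] 9.85 n 3
```

View pics/w2.png

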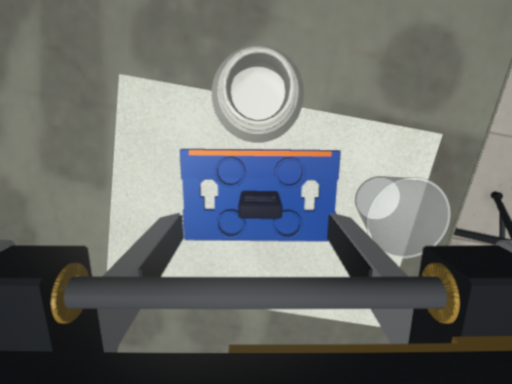

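```bash
cat >> h.py <<'E'
def keyholes(fn,ztop):
    d,o,orr=carrier(fn,ztop)
    g=cv2.cvtColor(d['pixels'],cv2.COLOR_RGB2GRAY); er=cv2.erode(o['hull'],np.ones((5,5)))
    hole=er&~o['blue']&((g>110)*255).astype(np.uint8)&~orr
    n,l,st,c=cv2.connectedComponentsWithStats(hole); r=[]
    for i in range(1,n):
        if st[i,4]>120 and st[i,2]<40: r.append(onz(d,*c[i],ztop)); print('hole',st[i],c[i].round(1),r[-1].round(4))
    if len(r)==2:
        a,b=sorted(r,key=lambda p:p[0]); t=b-a; yaw=np.arctan2(t[1],t[0]); m=(a+b)/2
        fin=m[:2]-.0026*np.array([-np.sin(yaw),np.cos(yaw)])
        print('len',np.linalg.norm(t),'yaw',np.degrees(yaw),'fin',fin.round(4)); return fin,yaw
E
python3 - <<'E'
from h import *
keyholes('w2',.0045)
d=load('w2'); s=slice; print(proj(d,[.535,.2745,.05]))
E
```

```text
hole [200 179  19  30 438] [208.8 192.4] [0.487  0.2696 0.0045]
hole [301 180  19  30 426] [309.5 193.3] [0.5814 0.2852 0.0045]
len 0.0957236833057555 yaw 9.343295156947075 fin [0.5346 0.2748]
(np.float64(260.1185243067446), np.float64(210.7417035158084))
```

```bash
python3 -m jog '0 0.2 2.6 -0.4 0.4; 0 0 2.5 0 0; 0 0 2.2 0 0; 0 0 0 0 0; 0 0 0 0 0';  python3 - <<'E'
from h import *
plan(.5346,.2748,.214,9.4)
E
```

```text
time_s: 2.42
position: [0.5359, 0.2749, 0.2233]
tcp_rot: [0.705, -0.705, -0.058, 0.058]
force: [0.3, -0.1, 0.2]
width: 0.094
0 -0.13 0.93 0.01 0.01; 
from [0.5359 0.2749 0.2233] 9.41 n 1
```

```bash
python3 -m jog '0 -0.1 0.9 0 0; 0 0 0 0 0; 0.5 0 0 0 0; 1 0 0 0 0; 1 0 0 0 0' 40; python3 -m jog '1 0 0 0 0; 1 0 0 0 0; 1 0 0 0 0' 60;  python3 - <<'E'
from h import *
snap('wrist','w3');plan(.5346,.2748,.214,9.4)
E
```

```text
time_s: 2.83
position: [0.5346, 0.2745, 0.2134]
tcp_rot: [0.705, -0.705, -0.058, 0.058]
force: [0.6, -0.3, -0.4]
width: 0.0775
time_s: 3.08
position: [0.5345, 0.2744, 0.2128]
tcp_rot: [-0.705, 0.705, 0.058, -0.058]
force: [1.1, -0.4, 0.0]
width: 0.0575
0 0.02 -0.13 0.04 0.00; 
from [0.5345 0.2744 0.2127] 9.4 n 1
```

View pics/w3.png

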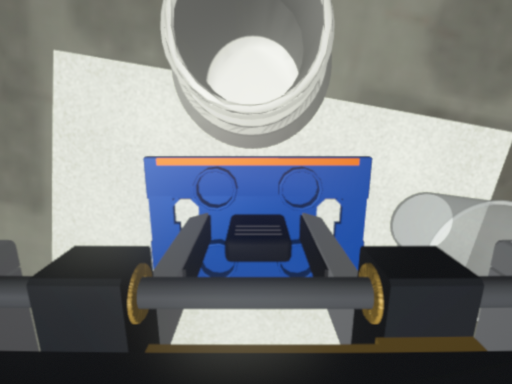

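Fingers are closing symmetrically around the fin (fin at about (258,240)), still about 10 mm off each side. Closing on.

```bash
python3 -m jog '1 0 0 0 0; 1 0 0 0 0; 1 0 0 0 0; 1 0 0 0 0; 1 0 0 0 0' 60; python3 -m jog '1 0 0 0 0' 60;  python3 -m jog '1 0 -1 0 0; 1 0 -2 0 0; 1 0 -3.5 0 0; 1 0 -3.5 0 0; 1 0 -3.5 0 0'; python3 -m jog '1 0 -3 0 0; 1 0 0 0 0; 1 0 0 0 0;1 0 0 0 0'; python3 - <<'E'
from h import *
snap('wrist','w4')
E
```

```text
time_s: 3.55
position: [0.5345, 0.2744, 0.2127]
tcp_rot: [-0.705, 0.705, 0.058, -0.058]
force: [0.8, 0.1, -1.1]
width: 0.0361
time_s: 3.63
position: [0.5345, 0.2743, 0.2127]
tcp_rot: [-0.705, 0.705, 0.058, -0.058]
force: [1.2, 0.5, -1.1]
width: 0.0361
time_s: 4.05
position: [0.5341, 0.2739, 0.3495]
tcp_rot: [-0.704, 0.705, 0.057, -0.058]
force: [0.2, 1.5, -1.7]
width: 0.0357
time_s: 4.38
position: [0.5339, 0.2742, 0.3771]
tcp_rot: [-0.705, 0.705, 0.058, -0.058]
force: [0.5, 0.5, -3.7]
width: 0.0356
```

View pics/w4.png

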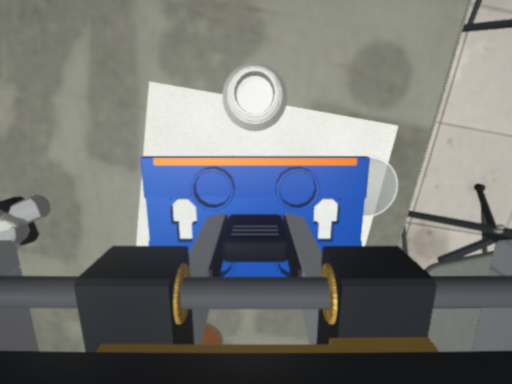

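```bash
python3 - <<'E'
from h import *
keyholes('w4',.3771-.209)
print(read_state()['qpos'].round(2))
plan(.589,-.138,.395,-16.5,n=14,grip=1)
E
```

```text
hole [172 198  25  41 771] [184.3 216.5] [0.4844 0.2692 0.1681]
hole [313 198  25  41 768] [325.1 216.4] [0.5791 0.285  0.1681]
len 0.09598113140882372 yaw 9.475389056283152 fin [0.5322 0.2745]
[-0.95  0.36  0.46  1.83 -0.19  1.   -0.24]
1 -0.09 -0.13 -2.97 1.85; 1 0.00 -0.13 -2.97 1.85; 1 0.10 -0.13 -2.97 1.85; 1 0.19 -0.13 -2.96 1.85; 1 0.29 -0.13 -2.96 1.85;
1 0.39 -0.13 -2.95 1.85; 1 0.48 -0.13 -2.93 1.85; 1 0.57 -0.13 -2.91 1.85; 1 0.67 -0.13 -2.89 1.85; 1 0.76 -0.13 -2.87 1.85;
1 0.85 -0.13 -2.85 1.85; 1 0.95 -0.13 -2.82 1.85; 1 1.04 -0.13 -2.78 1.85; 1 1.13 -0.13 -2.75 1.85; 
from [0.5339 0.2742 0.3765] 9.41 n 14
```

```bash
python3 -m jog '1 -0.05 -0.6 -1.5 0.9; 1 -0.05 -0.6 -3 1.85; 1 0 -0.6 -3 1.85; 1 0.1 0 -3 1.85; 1 0.2 0 -3 1.85' && python3 -m jog '1 0.3 0 -3 1.85; 1 0.4 0 -3 1.85; 1 0.5 0 -3 1.85; 1 0.6 0 -3 1.85; 1 0.7 0 -2.9 1.85' && python3 -m jog '1 0.75 0 -2.9 1.85; 1 0.85 0 -2.9 1.85; 1 0.9 0 -2.8 1.85; 1 1 0 -2.8 1.85; 1 1.1 0 -1.4 0.9' && python3 -m jog '1 0 0 0 0; 1 0 0 0 0; 1 0 0 0 0'; python3 - <<'E'
from h import *
snap('wrist','w5');plan(.589,-.138,.395,-16.5)
E
```

```text
time_s: 4.85
position: [0.5507, 0.1383, 0.3949]
tcp_rot: [-0.707, 0.707, 0.006, -0.007]
force: [0.4, -0.3, -2.5]
width: 0.036
time_s: 5.27
position: [0.5686, -0.012, 0.3947]
tcp_rot: [-0.705, 0.706, -0.052, 0.05]
force: [0.0, 0.9, -2.9]
width: 0.0357
time_s: 5.68
position: [0.5874, -0.149, 0.3948]
tcp_rot: [-0.699, 0.7, -0.104, 0.102]
force: [0.4, -1.0, -3.0]
width: 0.0354
time_s: 5.93
position: [0.5884, -0.1447, 0.3947]
tcp_rot: [-0.7, 0.7, -0.102, 0.1]
force: [0.0, 0.4, -3.0]
width: 0.0355
0 -0.13 -0.01 0.61 0.10; 
from [ 0.5885 -0.1442  0.3949] -16.4 n 1
```

View pics/w5.png

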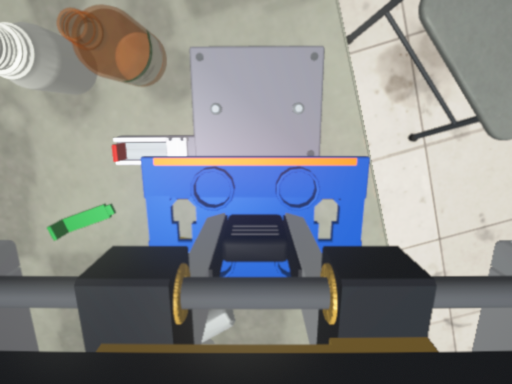

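```bash
cat >> h.py <<'E'
def blob(d,u,v,w=9):
    g=cv2.cvtColor(d['pixels'],cv2.COLOR_RGB2GRAY).astype(float)
    p=g[v-w:v+w+1,u-w:u+w+1]; b=np.median(p); q=np.clip(p-b-15,0,None)
    yy,xx=np.mgrid[v-w:v+w+1,u-w:u+w+1]; return (q*xx).sum()/q.sum(),(q*yy).sum()/q.sum(),(q>0).sum()
E
python3 - <<'E'
from h import *
d=load('w5')
a=blob(d,215,109);b=blob(d,298,108);print(a,b)
A=onz(d,*a[:2],.024);B=onz(d,*b[:2],.024);t=B-A
print(A,B,np.linalg.norm(t),np.degrees(np.arctan2(t[1],t[0])),(A+B)/2)
keyholes('w5',.3949-.209)
im=d['pixels'][:,:,::-1]; cv2.imwrite('pics/w5z.png',cv2.resize(im[90:130,100:330],None,fx=3.4,fy=3.4,interpolation=cv2.INTER_CUBIC))
M=cv2.cvtColor(d['pixels'],cv2.COLOR_RGB2HSV)
r=cv2.inRange(M,(0,150,100),(6,255,255))[130:180,100:140]; ys,xs=np.nonzero(r);print('red',xs.min()+100,xs.max()+100,ys.min()+130,ys.max()+130)
# sides
for u,v in [(192,48),(323,47)]: print(onz(d,u,v,.012))
E
```

```text
(np.float64(214.8272841051314), np.float64(108.43304130162703), np.int64(38)) (np.float64(298.24534686971236), np.float64(107.91793570219966), np.int64(44))
[ 0.56432453 -0.05620065  0.024     ] [ 0.65697214 -0.08297632  0.024     ] 0.09643918257635223 -16.11958990302226 [ 0.61064834 -0.06958849  0.024     ]
hole [172 199  25  40 708] [184.4 216.3] [ 0.5416 -0.1281  0.1859]
hole [314 199  24  40 713] [325.2 216.7] [ 0.6335 -0.1555  0.1859]
hole [191 213  34  37 664] [208.5 233. ] [ 0.5536 -0.1443  0.1859]
hole [285 213  35  38 706] [301.4 233.6] [ 0.615  -0.1628  0.1859]
red 112 117 145 160
[0.55875222 0.0157146  0.012     ]
[ 0.70283498 -0.02579634  0.012     ]
```

View pics/w5z.png

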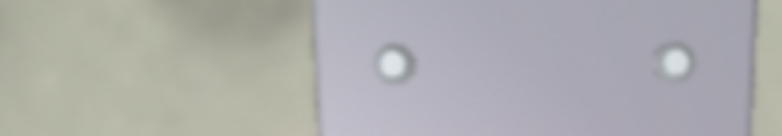

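```bash
python3 -m jog '1 0.05 0.5 1.5 -0.2; 1 0.1 1 2.5 -0.2; 1 0 2.5 2 0; 1 0 3 1 0; 1 0 3 0 0' && python3 -m jog '1 0 2.5 0 0; 1 0 1 0 0; 1 0 0 0 0; 1 0 0 0 0;1 0 0 0 0'; python3 - <<'E'
from h import *
snap('wrist','w6');plan(.61,-.0772,.258,-16.1)
d=load('w6')
im=d['pixels'][:,:,::-1]; cv2.imwrite('pics/w6z.png',cv2.resize(im[140:290,130:380],None,fx=3.2,fy=3.2,interpolation=cv2.INTER_CUBIC))
E
```

```text
time_s: 6.4
position: [0.6106, -0.0733, 0.2944]
tcp_rot: [0.701, -0.7, 0.097, -0.097]
force: [-0.1, 0.4, -2.8]
width: 0.0358
time_s: 6.82
position: [0.6103, -0.0781, 0.2622]
tcp_rot: [0.7, -0.7, 0.098, -0.099]
force: [-0.5, -0.3, -2.4]
width: 0.0353
0 -0.06 0.44 0.08 0.05; 
from [ 0.6103 -0.0782  0.2624] -16.05 n 1
```

View pics/w6z.png

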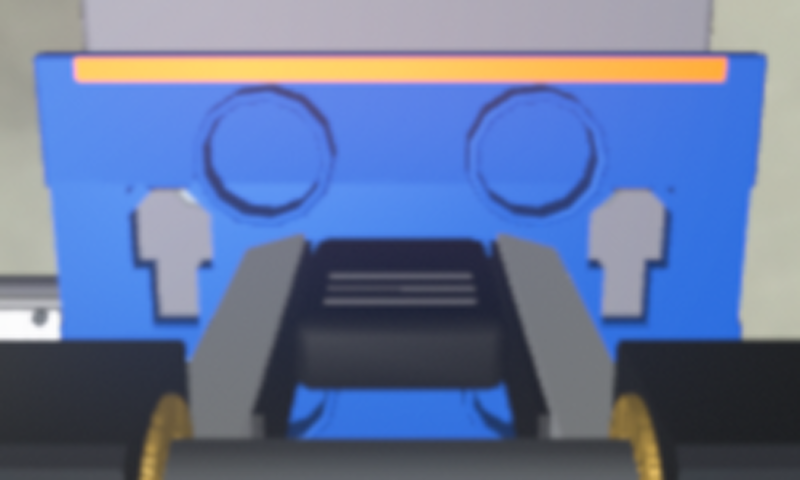

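```bash
python3 - <<'E'
from h import *
d=load('w6')
for P in [(.5643,-.0562,.0255),(.6570,-.0830,.0255)]:
    u,v=proj(d,P); print(u,v,(u-130)*3.2,(v-140)*3.2)
keyholes('w6',.2624-.2097)
E
```

```text
190.42877072263366 197.75163214311883 193.3720663124277 184.80522285798025
315.9565593237728 197.8504601420223 595.060989836073 185.12147245447142
hole [172 199  25  40 713] [184.3 216.5] [ 0.5639 -0.0621  0.0527]
hole [314 199  24  40 696] [325.1 216.7] [ 0.6564 -0.0889  0.0527]
hole [191 213  34  37 671] [208.6 233. ] [ 0.5761 -0.0781  0.0527]
hole [285 213  35  38 708] [301.3 233.6] [ 0.6378 -0.0964  0.0527]
```

```bash
python3 -m jog '1 -0.1 0.9 0.05 0.1; 1 0 0.9 0 0; 1 0 0 0 0; 1 0 0 0 0;1 0 0 0 0'; python3 - <<'E'
from h import *
snap('wrist','w7');plan(.61,-.0772,.258,-16.1)
d=load('w7')
im=d['pixels'][:,:,::-1]; cv2.imwrite('pics/w7z.png',cv2.resize(im[140:290,130:380],None,fx=3.2,fy=3.2,interpolation=cv2.INTER_CUBIC))
E
```

```text
time_s: 7.28
position: [0.6089, -0.0775, 0.2426]
tcp_rot: [-0.7, 0.7, -0.099, 0.099]
force: [0.0, -1.0, -2.1]
width: 0.0353
0 0.08 -1.52 0.06 -0.06; 
from [ 0.609  -0.0775  0.2428] -16.16 n 1
```

View pics/w7z.png

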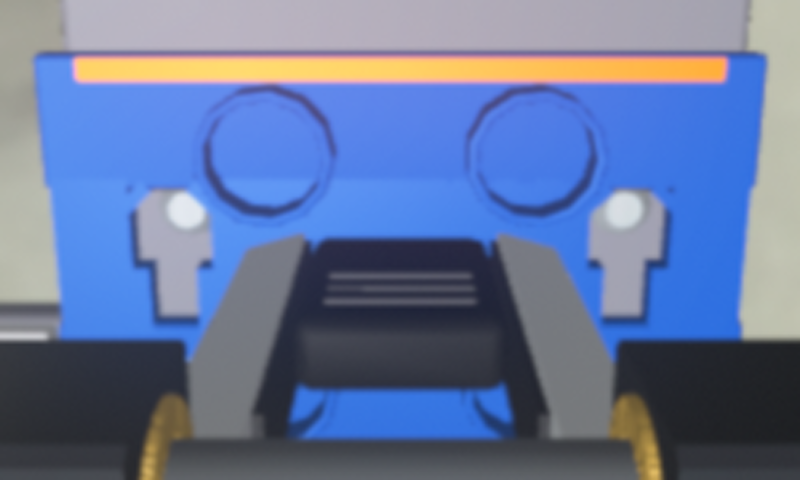

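```bash
python3 - <<'E'
from h import *
d=load('w7'); f=lambda u,v,z: onz(d,130+u/3.2,140+v/3.2,z)
a=np.radians(-16.16);X=np.array([np.cos(a),np.sin(a)]);Z=np.array([-np.sin(a),np.cos(a)])
T=d['pos'][:2]
t=lambda p:((p[:2]-T)@X*1000,(p[:2]-T)@Z*1000)
for u in (187,625): print('stud',t(f(u,210.5,.0255)))
for u in (172,628): print('holetop',t(f(u,187,.0361)),'end',t(f(u,321,.0361)))
for u in (187,625):
    g=blob(d,int(130+u/3.2),int(140+210/3.2),6); print(g)
im=d['pixels'][:,:,::-1]; cv2.imwrite('pics/w7zz.png',cv2.resize(cv2.hconcat([im[190:245,162:207],im[190:245,305:350]]),None,fx=8,fy=8,interpolation=cv2.INTER_CUBIC))
E
```

```text
stud (np.float64(-48.020757579102344), np.float64(7.7142100521743435))
stud (np.float64(48.38246482065088), np.float64(7.713002389061383))
holetop (np.float64(-48.34242021142648), np.float64(16.041011532345163)) end (np.float64(-50.103808611547386), np.float64(-13.826544016742156))
holetop (np.float64(46.056776252676286), np.float64(16.040194844705407)) end (np.float64(47.816976761171006), np.float64(-13.821716851518428))
(np.float64(187.47), np.float64(205.38166666666666), np.int64(71))
(np.float64(324.17391304347825), np.float64(205.05533596837944), np.int64(59))
```

View pics/w7zz.png

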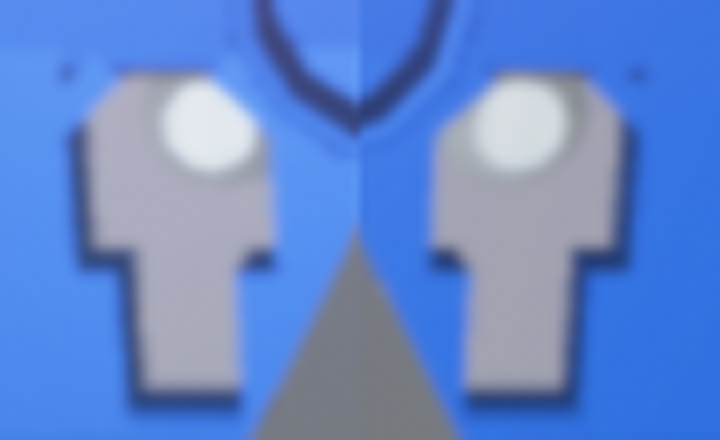

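```bash
python3 -m jog '1 0.13 0 0.04 0; 1 0 0 0 0; 1 0 0.3 0 0; 1 0 0 0 0'; python3 - <<'E'
from h import *
snap('wrist','w8')
d=load('w8');print(d['pos'])
im=d['pixels'][:,:,::-1]; cv2.imwrite('pics/w8zz.png',cv2.resize(cv2.hconcat([im[190:245,162:207],im[190:245,305:350]]),None,fx=8,fy=8,interpolation=cv2.INTER_CUBIC))
E
```

```text
time_s: 7.67
position: [0.6102, -0.0773, 0.2393]
tcp_rot: [-0.7, 0.7, -0.099, 0.099]
force: [-0.3, 0.6, -2.9]
width: 0.0353
[ 0.6102092  -0.07727816  0.2393007 ]
```

View pics/w8zz.png

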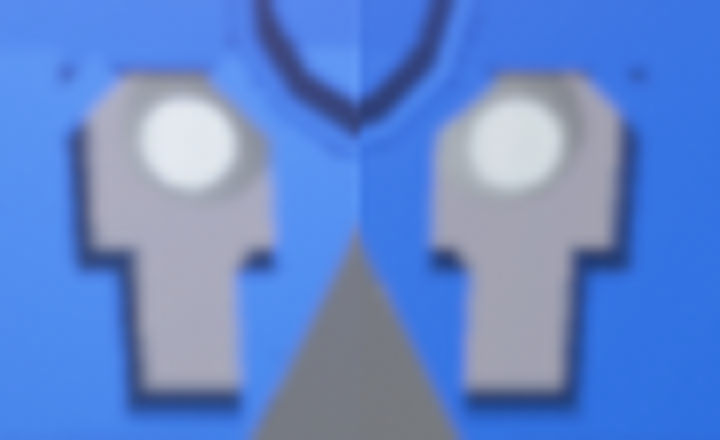

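```bash
python3 -m jog '1 0 0.4 0 0; 1 0 0.4 0 0; 1 0 0 0 0'; python3 -m jog '1 0 0.3 0 0; 1 0 0.2 0 0; 1 0 0 0 0'; python3 - <<'E'
from h import *
snap('wrist','w9')
d=load('w9');print(d['pos'])
im=d['pixels'][:,:,::-1]; cv2.imwrite('pics/w9zz.png',cv2.resize(cv2.hconcat([im[190:245,162:207],im[190:245,305:350]]),None,fx=8,fy=8,interpolation=cv2.INTER_CUBIC))
E
```

```text
time_s: 7.97
position: [0.61, -0.0773, 0.2307]
tcp_rot: [-0.7, 0.7, -0.1, 0.099]
force: [-0.5, -0.4, -2.1]
width: 0.0355
time_s: 8.22
position: [0.6101, -0.0773, 0.2262]
tcp_rot: [-0.7, 0.7, -0.1, 0.099]
force: [0.2, -0.5, -2.7]
width: 0.0356
[ 0.61014403 -0.07734912  0.22618028]
```

View pics/w9zz.png

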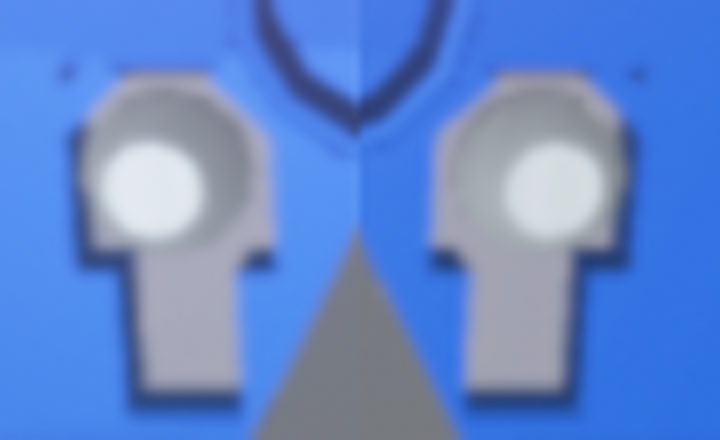

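```bash
python3 -m jog '1 0 0.15 0 0; 1 0 0 0 0'; python3 -m jog '0.7 0 0 0 0; 0.5 0 0 0 0; 0.3 0 0 0 0; 0.3 0 0 0 0; 0.3 0 0 0 0'; python3 -m jog '0.3 0 0 0 0; 0.3 0 0 0 0'; python3 - <<'E'
from h import *
snap('wrist','w10')
d=load('w10');print(d['pos'])
E
```

```text
time_s: 8.43
position: [0.6103, -0.0773, 0.225]
tcp_rot: [-0.7, 0.7, -0.099, 0.099]
force: [-0.8, -1.1, -2.8]
width: 0.0358
time_s: 8.85
position: [0.6104, -0.0774, 0.2254]
tcp_rot: [0.7, -0.7, 0.099, -0.099]
force: [0.1, 0.1, -0.7]
width: 0.0587
time_s: 9.02
position: [0.6103, -0.0774, 0.2252]
tcp_rot: [-0.7, 0.7, -0.099, 0.099]
force: [-0.6, 0.2, -0.3]
width: 0.0655
[ 0.61032085 -0.07738217  0.22523015]
```

View pics/w10.png

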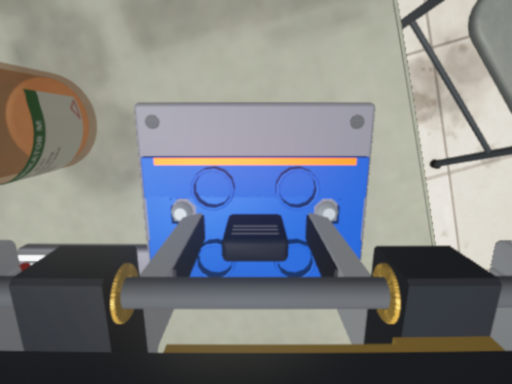

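```bash
python3 -m jog '0.2 0 -1 0 0; 0.2 0 -2.5 0 0; 1 0 -2.5 0 0; 1 0 -0.5 -1 0; 1 0 0 -2.5 0' 60; python3 -m jog '1 0 0 -0.5 0; 1 0 0 0 0; 1 0 0 0 0; 1 0 0 0 0; 1 0 0 0 0';python3 -m jog '1 0 1.5 0 0; 1 0 2 0 0; 1 0 0 0 0;1 0 0 0 0'; python3 - <<'E'
from h import *
snap('wrist','w11')
d=load('w11');print(d['pos'])
E
```

```text
time_s: 9.48
position: [0.602, -0.1086, 0.2925]
tcp_rot: [0.701, -0.7, 0.097, -0.099]
force: [0.4, -0.1, 0.0]
width: 0.0587
time_s: 9.9
position: [0.5994, -0.1149, 0.29]
tcp_rot: [0.7, -0.7, 0.099, -0.099]
force: [-0.5, 0.1, -0.2]
width: 0.0251
time_s: 10.23
position: [0.599, -0.1153, 0.2546]
tcp_rot: [-0.7, 0.7, -0.1, 0.098]
force: [-0.3, -0.1, 0.7]
width: 0.001
[ 0.59904142 -0.11528255  0.25460686]
```

View pics/w11.png

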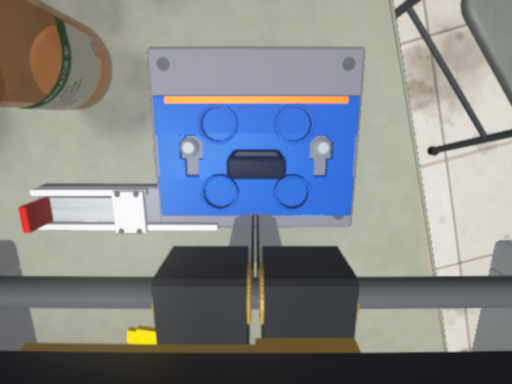

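```bash
python3 -m jog '1 0 1.2 0 0; 1 0 1.15 0 0; 1 0 0 0 0' ; python3 -m jog '1 0 0 1 0; 1 0 0 1 0; 1 0 0 0 0'; python3 -m jog '1 0 0 0.5 0; 1 0 0 0.5 0; 1 0 0 0 0'; python3 - <<'E'
from h import *
snap('wrist','w12')
d=load('w12');print(d['pos'])
E
```

```text
time_s: 10.53
position: [0.5986, -0.1154, 0.2298]
tcp_rot: [-0.7, 0.7, -0.1, 0.098]
force: [-0.7, 0.6, 0.2]
width: 0.0003
time_s: 10.78
position: [0.6057, -0.0938, 0.2318]
tcp_rot: [0.701, -0.7, 0.098, -0.098]
force: [0.7, 0.1, -1.4]
width: 0.0007
time_s: 11.03
position: [0.6079, -0.086, 0.2319]
tcp_rot: [0.7, -0.7, 0.099, -0.099]
force: [0.6, -0.2, 0.2]
width: 0.0004
[ 0.60787947 -0.08595388  0.23192023]
```

View pics/w12.png

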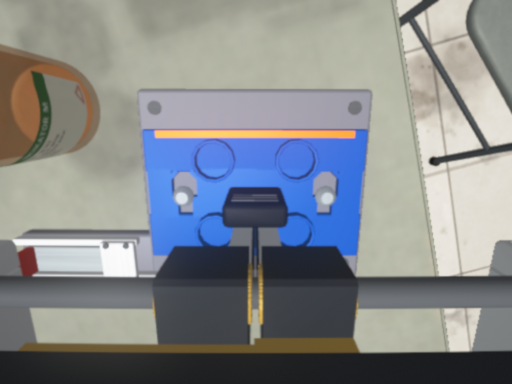

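```bash
python3 -m jog '1 0 0 0.4 0; 1 0 0 0.4 0; 1 0 0 0 0' ; python3 -m jog '1 0 0 0.2 0; 1 0 0 0 0'; python3 -m jog '1 0 0 0.2 0; 1 0 0 0 0';python3 -m jog '1 0 0 0.2 0; 1 0 0 0 0'; python3 - <<'E'
from h import *
snap('wrist','w13')
d=load('w13');print(d['pos'])
E
```

```text
time_s: 11.33
position: [0.61, -0.0787, 0.2317]
tcp_rot: [0.7, -0.7, 0.099, -0.099]
force: [1.1, -0.6, 0.0]
width: 0.0004
time_s: 11.5
position: [0.6104, -0.0772, 0.2317]
tcp_rot: [-0.7, 0.7, -0.099, 0.099]
force: [0.6, -0.3, 1.2]
width: 0.0004
time_s: 11.67
position: [0.6107, -0.0761, 0.2317]
tcp_rot: [-0.7, 0.7, -0.1, 0.099]
force: [-2.6, -6.1, 2.8]
width: 0.0007
time_s: 11.83
position: [0.6108, -0.0756, 0.2318]
tcp_rot: [-0.699, 0.701, -0.1, 0.1]
force: [-4.5, -13.2, 5.2]
width: 0.0004
[ 0.61077774 -0.0755804   0.23178201]
```

View pics/w13.png

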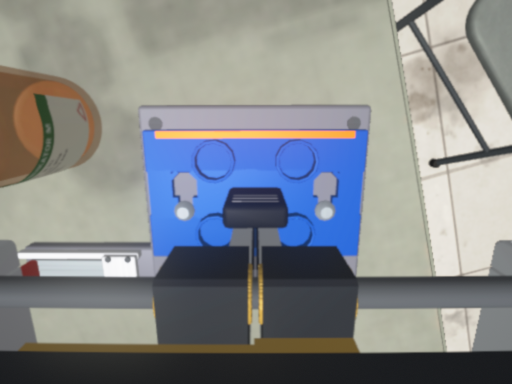

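```bash
python3 -m jog '1 0 0 0.15 0; 1 0 0 0 0'; python3 -m jog '1 0 0 -1 0; 0.4 0 0 -1.5 0; 0.4 0 -1.5 0 0; 0.4 0 -3 0 0; 0.4 0 -3 0 0'; python3 - <<'E'
from h import *
plan(.4548,-.0751,.31,-16.2,grip=0.4,step=3)
E
```

```text
time_s: 12.05
position: [0.6109, -0.0752, 0.2319]
tcp_rot: [-0.699, 0.701, -0.101, 0.1]
force: [-6.4, -18.2, 6.9]
width: 0.0005
time_s: 12.47
position: [0.6041, -0.097, 0.3068]
tcp_rot: [-0.7, 0.7, -0.101, 0.099]
force: [0.3, 0.6, 0.2]
width: 0.0236
0.4 -2.49 -0.05 -0.34 -0.00; 0.4 -2.49 -0.05 -0.34 -0.00; 0.4 -2.49 -0.05 -0.34 -0.00; 0.4 -2.49 -0.05 -0.34 -0.00; 0.4 -2.49 -0.05 -0.34 -0.00;
0.4 -2.49 -0.05 -0.34 -0.00; 
from [ 0.6041 -0.097   0.3068] -16.21 n 6
```

```bash
python3 -m jog '0.4 -2.5 0 -0.35 0; 0.4 -2.5 0 -0.35 0; 0.4 -2.5 0 -0.35 0; 0.4 -2.5 0 -0.35 0; 0.4 -2.5 0 -0.35 0'; python3 -m jog '0.4 -2.5 0 -0.35 0; 0.4 0 0 0 0; 0.4 0 0 0 0'; python3 - <<'E'
from h import *
snap('wrist','w14')
d=load('w14');print(d['pos'],read_state()['width'])
snap('top','t14');snap('side','s14')
im=cv2.imread('pics/s14.png');cv2.imwrite('pics/s14z.png',cv2.resize(im[150:290,200:400],None,fx=4,fy=4,interpolation=cv2.INTER_CUBIC))
E
```

```text
time_s: 12.88
position: [0.4785, -0.0784, 0.3065]
tcp_rot: [0.7, -0.7, 0.099, -0.099]
force: [0.2, 0.2, 0.1]
width: 0.0551
time_s: 13.13
position: [0.454, -0.0746, 0.3069]
tcp_rot: [0.701, -0.7, 0.099, -0.099]
force: [-0.2, -0.7, 1.3]
width: 0.0563
[ 0.45404989 -0.07464119  0.30694397] 0.05627790049166706
```

View pics/w14.png

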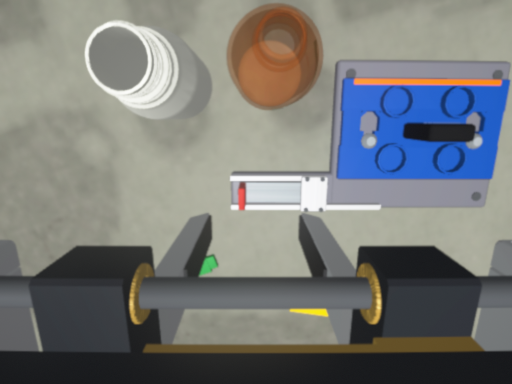

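View pics/s14z.png

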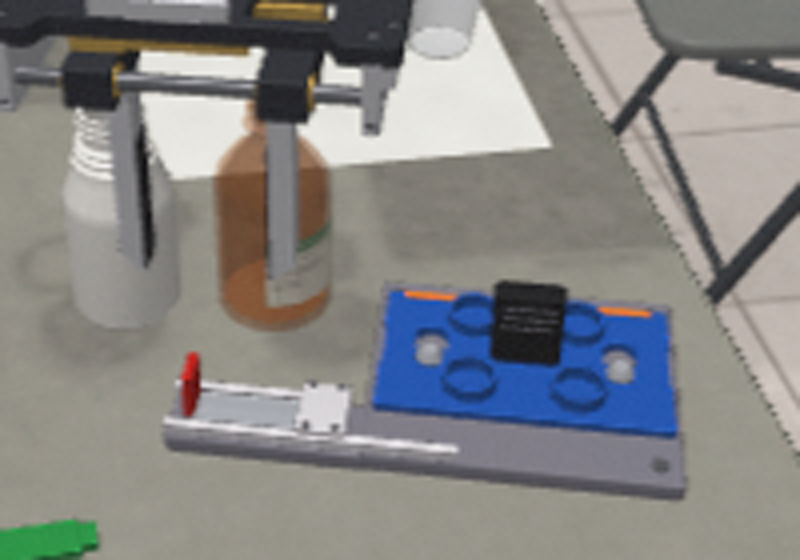

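```bash
python3 - <<'E'
from h import *
d=load('w14');M=cv2.cvtColor(d['pixels'],cv2.COLOR_RGB2HSV)
r=cv2.inRange(M,(0,150,80),(6,255,255))|cv2.inRange(M,(174,150,80),(180,255,255)); r[:170]=0;r[220:]=0;r[:,:220]=0;r[:,265:]=0
ys,xs=np.nonzero(r);print(xs.min(),xs.max(),ys.min(),ys.max())
a=np.radians(-16.15);X=np.array([np.cos(a),np.sin(a)]);Z=np.array([-np.sin(a),np.cos(a)])
T=d['pos'][:2]
for u,v in [(xs.min(),ys.max()),(xs.max(),ys.max()),(xs.min(),ys.min()),(xs.mean(),ys.mean())]:
    p=onz(d,u,v,.043); print(u,v,p[:2].round(4),((p[:2]-T)@X*1000).round(1),((p[:2]-T)@Z*1000).round(1))
for v in (178,207): 
    p=onz(d,270,v,.019); print('rail',((p[:2]-T)@Z*1000).round(1))
for u,v in [(370,141),(474,141)]:
    p=onz(d,u,v,.0255); print('stud',p.round(4),((p[:2]-T)@X*1000).round(1),((p[:2]-T)@Z*1000).round(1))
E
```

```text
239 244 188 208
239 208 [ 0.4374 -0.0783] -15.0 -8.2
244 208 [ 0.4415 -0.0795] -10.7 -8.2
239 188 [ 0.4426 -0.0611] -14.8 9.8
241.23762376237624 197.8910891089109 [ 0.4419 -0.0701] -13.0 1.0
rail 13.6
rail -14.6
stud [ 0.5645 -0.0562  0.0255] 100.9 48.5
stud [ 0.6545 -0.0819  0.0255] 194.6 48.8
```

```bash
python3 -m jog '0.4 0 2.5 0 0; 0.4 0 2.5 0 0; 0.4 0 1.5 0 0; 0.4 0 0 0 0; 0.4 0 0 0 0'; python3 -m jog '0.4 0 1.2 0 0; 0.4 0 0 0 0; 0.4 0 0 0 0'; python3 - <<'E'
from h import *
snap('wrist','w15')
d=load('w15');print(d['pos'],read_state()['width'])
snap('side','s15')
im=cv2.imread('pics/s15.png');cv2.imwrite('pics/s15z.png',cv2.resize(im[150:290,200:400],None,fx=4,fy=4,interpolation=cv2.INTER_CUBIC))
E
```

```text
time_s: 13.7
position: [0.4552, -0.0751, 0.2413]
tcp_rot: [-0.7, 0.701, -0.1, 0.099]
force: [-0.0, -0.0, 0.1]
width: 0.0566
time_s: 13.95
position: [0.4553, -0.0747, 0.2304]
tcp_rot: [-0.7, 0.7, -0.099, 0.1]
force: [0.5, 0.2, 0.3]
width: 0.0563
[ 0.45530237 -0.07474896  0.23040062] 0.05634290281113514
```

View pics/w15.png

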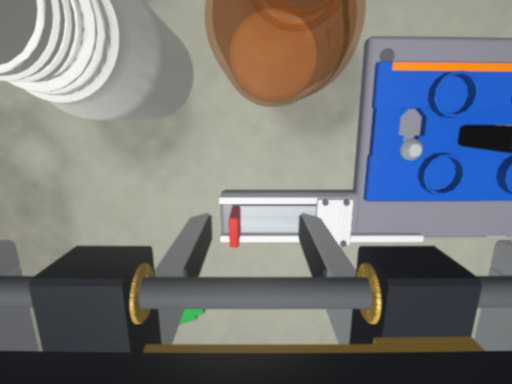

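View pics/s15z.png

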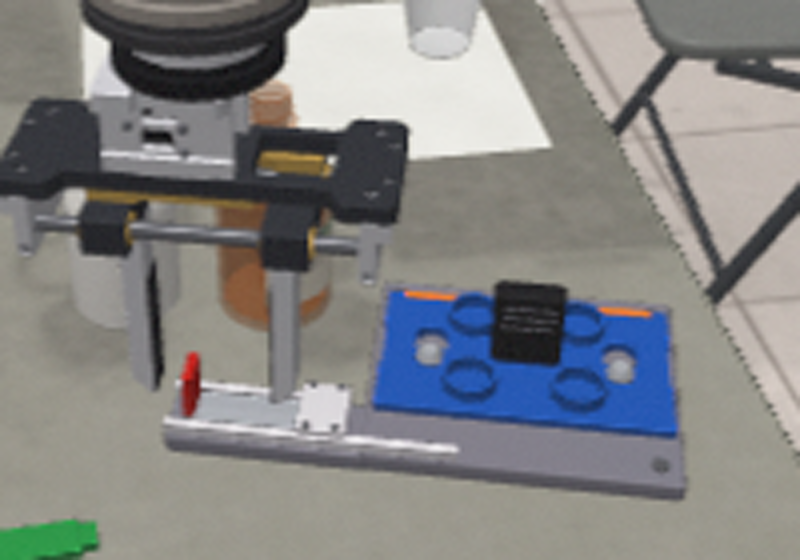

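```bash
python3 -m jog '0.4 1 0.05 0 0; 0.4 1 0 0 0; 0.4 1 0 0 0; 0.4 0.5 0 0 0; 0.4 0 0 0 0'; python3 - <<'E'
from h import *
snap('wrist','w16')
d=load('w16');print(d['pos'],read_state()['width'])
E
```

```text
time_s: 14.47
position: [0.49, -0.0848, 0.2293]
tcp_rot: [-0.7, 0.7, -0.099, 0.1]
force: [-0.4, -0.4, -1.0]
width: 0.0563
[ 0.49000595 -0.08475945  0.22925956] 0.05633052736429887
```

View pics/w16.png

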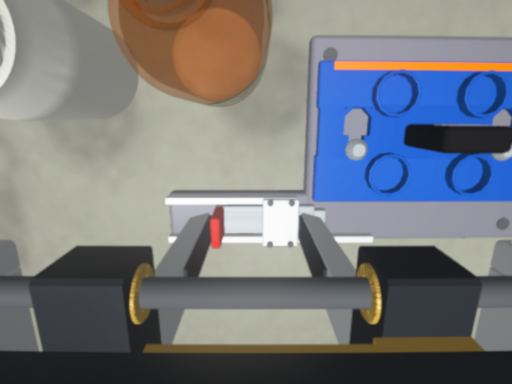

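Tab now rides against the rear finger, at (216,230), and the blade tip shows beyond the roof at (322,215). Pushing on.

```bash
python3 -m jog '0.4 0.8 0 0 0; 0.4 0.8 0 0 0; 0.4 0.4 0 0 0; 0.4 0 0 0 0'; python3 -m jog '0.4 0.2 0 0 0; 0.4 0 0 0 0';  python3 -m jog '0.4 0.2 0 0 0; 0.4 0 0 0 0'; python3 - <<'E'
from h import *
snap('wrist','w17')
d=load('w17');print(d['pos'],read_state()['width'])
E
```

```text
time_s: 14.85
position: [0.5088, -0.0901, 0.2292]
tcp_rot: [-0.7, 0.7, -0.099, 0.1]
force: [-0.2, 0.7, 0.7]
width: 0.0564
time_s: 15.02
position: [0.5098, -0.0904, 0.2291]
tcp_rot: [-0.7, 0.7, -0.099, 0.099]
force: [-0.2, 0.5, -0.1]
width: 0.0563
time_s: 15.18
position: [0.5117, -0.0909, 0.2292]
tcp_rot: [0.7, -0.7, 0.099, -0.099]
force: [-1.1, 0.0, 0.0]
width: 0.0562
[ 0.51172229 -0.09094517  0.22922332] 0.05633127644356716
```

View pics/w17.png

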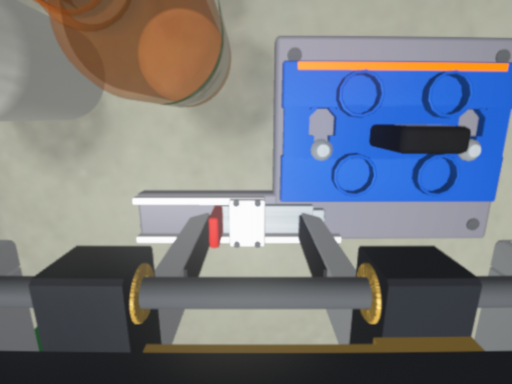

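```bash
python3 -m jog '0.4 0.2 0 0 0; 0.4 0 0 0 0'; python3 -m jog '0.4 0.2 0 0 0; 0.4 0 0 0 0';  python3 -m jog '0.4 0.2 0 0 0; 0.4 0 0 0 0'; python3 -m jog '0.4 0.2 0 0 0; 0.4 0 0 0 0'
```

```text
time_s: 15.4
position: [0.5137, -0.0915, 0.2293]
tcp_rot: [0.7, -0.7, 0.099, -0.099]
force: [0.6, 0.6, 0.6]
width: 0.057
time_s: 15.57
position: [0.5157, -0.0921, 0.2292]
tcp_rot: [-0.7, 0.7, -0.099, 0.099]
force: [-0.1, 0.4, 0.1]
width: 0.0565
time_s: 15.73
position: [0.5169, -0.0925, 0.229]
tcp_rot: [0.7, -0.7, 0.1, -0.099]
force: [-5.0, 2.4, 5.0]
width: 0.0563
time_s: 15.9
position: [0.5176, -0.0928, 0.2286]
tcp_rot: [0.7, -0.7, 0.101, -0.097]
force: [-14.5, 4.9, 12.4]
width: 0.0564
```

```bash
python3 -m jog '0.4 0.1 0 0 0; 0.4 0 0 0 0'; python3 -m jog '0.4 -0.6 0 0 0; 0.4 -0.6 -1 0 0; 0.4 0 -3 0 0; 0.4 0 -3 0 0; 0.4 0 -3 0 0'; python3 -m jog '0.4 0 -1 0 0; 0.4 0 0 0 0; 0.4 0 0 0 0'; python3 - <<'E'
from h import *
snap('wrist','w18');snap('side','s18');snap('top','t18')
im=cv2.imread('pics/s18.png');cv2.imwrite('pics/s18z.png',cv2.resize(im[150:290,200:400],None,fx=4,fy=4,interpolation=cv2.INTER_CUBIC))
E
```

```text
time_s: 16.07
position: [0.518, -0.093, 0.2285]
tcp_rot: [0.701, -0.7, 0.102, -0.097]
force: [-19.0, 5.3, 15.3]
width: 0.0567
time_s: 16.48
position: [0.5084, -0.0905, 0.3309]
tcp_rot: [-0.7, 0.7, -0.1, 0.1]
force: [0.4, 1.2, 0.1]
width: 0.0567
time_s: 16.73
position: [0.5087, -0.0899, 0.3397]
tcp_rot: [0.7, -0.7, 0.099, -0.1]
force: [-0.4, -0.5, 0.1]
width: 0.0564
```

View pics/w18.png

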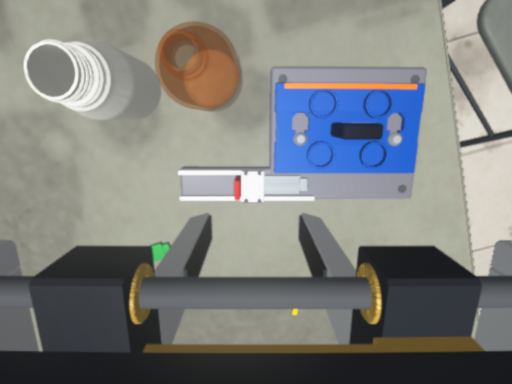

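View pics/s18z.png

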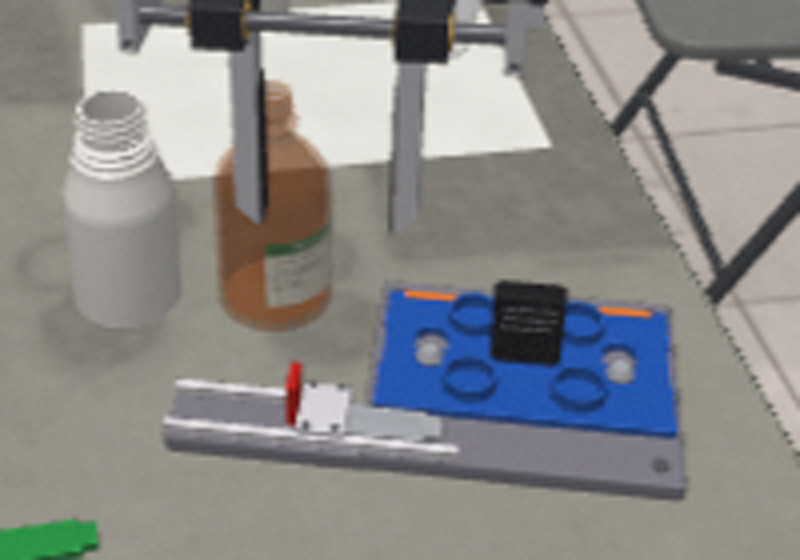

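View pics/t18.png

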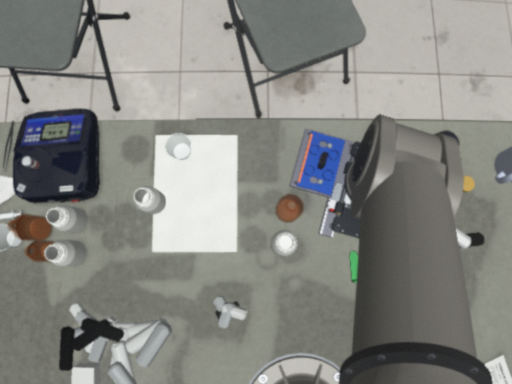

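```bash
python3 - <<'E'
from h import *
d=load('w18');M=cv2.cvtColor(d['pixels'],cv2.COLOR_RGB2HSV)
A=blob(d,300,140,6);B=blob(d,396,140,6);A=onz(d,*A[:2],.0255)[:2];B=onz(d,*B[:2],.0255)[:2]
O=(A+B)/2;X=(B-A)/np.linalg.norm(B-A);Z=np.array([-X[1],X[0]]);print('studs',np.linalg.norm(B-A))
t=lambda p:(np.array([(p[:2]-O)@X,(p[:2]-O)@Z])*1000).round(1)
r=cv2.inRange(M,(0,150,80),(5,255,255)); r[:170]=0;r[205:]=0;r[:,:220]=0;r[:,265:]=0
ys,xs=np.nonzero(r);print('tab',xs.min(),xs.max(),t(onz(d,xs.mean(),ys.mean(),.043)),t(onz(d,xs.max(),ys.mean(),.03)))
o=cv2.inRange(M,(8,130,120),(20,255,255));o[:75]=0;o[97:]=0;o[:,:270]=0;o[:,430:]=0
ys,xs=np.nonzero(o);L=xs<xs.mean()
for s in (L,~L): print('orange',t(onz(d,xs[s].mean(),ys[s].mean(),.018)))
print(t(onz(d,241,188,.0245)))
E
```

```text
studs 0.09616284016223578
tab 235 239 [-110.6  -47.4] [-109.3  -50.6]
orange [-31.6  51.2]
orange [34.4 51.4]
[-107.5  -50.6]
```

```bash
python3 -c "
from bench import sign_off,read_state
print(read_state()['force'],sign_off())"
```

```text
the job is handed in; nothing more can be done
[-0.42095198 -0.6183428  -1.10429945] None
```

I set the carrier on the dock over both studs with the orange edge away from the blade, and let go of it. I then pushed it home until it stopped at about 19 N, and pushed the red-tabbed blade along its slot until the tab met the roof at about 20 N. The job was handed in at about 17 s, with the gripper clear of everything.

- **Blade:** the tab measured at dock x = -110.6 mm, against -111 mm when home. The blade lies behind the carrier's rear edge.
- **Carrier:** both studs sit at the ends of their narrow slots, and the carrier is square to the dock within 0.2 mm across the strip.
- **Disagreement:** the orange strip read y = 51.3 mm against 49 mm expected. It had also read about 2 mm high from the strip while the carrier was still on the table, so I took this as measuring bias. The firm stop and the stud positions agree with the carrier being home.
- **Everything else:** in the last pictures both bottles, the amber bottle and the cup stand where they were. The green look-alike looks untouched. The yellow one is mostly hidden by the arm, which never went near it.

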